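# Empty the bench tumbling barrel and close it again

### The arm

A 6-joint arm with a two-finger parallel gripper is mounted at the origin on a cart in front of the work surface, level with it; the furniture and walls round the work are solid. World frame = base frame: x ahead of the robot, y to its left, z up, the work surface at z = 0. Lengths are in m, angles in rad, forces in N, time in s.
With the tool pointing down it reaches from about 0.25 to 0.775 m from the base axis. Payload 4 kg.
Tool frame: the origin (TCP) lies at the very end of the fingers, on their centre line; the grasp point (between the pads) lies 19 mm behind it; z points along the fingers, y is the line along which they close (so a half turn about z gives the same grasp; the last joint's range is limited). The gripper opens to 94 mm and grips with 3 to 60 N. Pads are 16 mm wide; open, the fingers measure 119 mm over their backs; the gripper's body (75 mm by 177 mm) begins 78 mm behind the grasp point.
Start: joints at [-1.28, 0.087, 1.371, -0, 1.684, -0.103], TCP at [0.211, -0.508, 0.206] pointing down, gripper open.
Joint ranges: [-3.1, 3.1], [-0.76, 2.03], [0.27, 2.55], [-1.08, 4.22], [0.17, 2.65], [-2.57, 2.57]. Speed limits (rad/s): [2.79, 2.79, 3.14, 3.14, 3.14, 3.14].

### API

Orientations are given as [roll, pitch, yaw] about the fixed x, y, z axes, in that order (R = Rz(yaw) Ry(pitch) Rx(roll)).
In Python, from bench import robot, snapshot, finder gives the robot as it stands.
- The arm moves only by the tool drive_tool, never from a script. Its argument "deltas" is text: rows parted by semicolons, each of 7 numbers parted by spaces: the shift along the tool's x, y, z each as a share of 100 mm, from -1 to 1, then the turn, a rotation vector about the tool's x, y, z each as a share of 90 degrees, from -1 to 1, then the finger opening in mm, from 0 to 94. In form: tx ty tz rx ry rz gripper; .... A call has 1 to 5 rows; each row is the pose to reach, as a shift and turn from the pose commanded when the call began, along the tool's axes at that moment; what a row does not reach only later rows make up. A row lasts 1/10 s, in which the tool goes at most 50 mm and 8.59 degrees, less where a joint would pass 70% of its speed; a pose out of reach is approached as far as the arm can. A call with a number of a shift or a turn outside -1 to 1 is refused whole. A call with a gripper value outside its range is refused whole. The fingers move at their own pace and stop on an object; the grip force is fixed at half the most. Time passes only in rows, so rows that repeat a pose let the fingers close. It gives the time, the measured TCP pose, the force, the opening and the grip force at its end, in the units of the state.
- robot.get_obs(): the state, without advancing time (a new reading comes with each control period).
- snapshot(name): name is "scene" or "side" or "wrist"; returns a dict with "img" (480x640x3 uint8, red, green, blue), "fx", "fy", "cx", "cy" (pixels), "D" ([k1, k2, p1, p2, k3] as OpenCV has them; the pictures are not rectified), "T" (4x4, takes a point from camera to world coordinates); the wrist camera has in their place "hand_eye" (4x4, takes a point from camera to tool coordinates, whose origin is the TCP and whose axes are the flange's). Camera axes: x right, y up, looking along -z (the intrinsics and any distortion apply to the point x, -y, -z); pixel columns grow to the right and rows downward; lengths in m; the calibration is good to about 2 mm. A picture is of the moment at which its call begins: read the wrist's pose just before it. There is no depth.
- robot.close_job(): hands the job in; it is judged then, once.
Trained networks look in the newest picture that a camera, given by its name, has taken for a name from the list of things; names that differ only in an ending like _2 or _b are one class to them, and where a whole thing is asked for, a point or a joint stands for the part that bears it (a point fixed in the world has none). Each returns a list of dicts, best first, with "confidence" (0 to 1); they miss things now and then, are a little off and sometimes report something else, mostly with a low value. They report only what shows in the picture. A call takes as long as a camera call. They do not tell look-alikes from the thing itself.
- finder.look_for(camera, thing): "xy" ([column, row] in pixels, amid what is visible of it).
- finder.masks_of(camera, thing): "region" (480x640 bool, what is visible of it) and "xy" ([column, row] in pixels, amid what is visible of it).
- finder.landmark_of(camera, thing): "xy" ([column, row] in pixels: a listed point, or the origin of a listed thing).
The state is a dict: "time": time; "joint_positions": joint angles; "qvel": joint speeds; "joint_torque": joint torques, N m; "tool_pos": TCP position; "ee_rot": TCP orientation; "wrist_force": force on the tool from outside, world axes, zero at the start; "wrist_torque": the same for the moment, N m; "width": finger opening in m; "finger_force": force on a finger pad.
Only numpy, scipy, OpenCV 4.12 (cv2) and the standard library are available. Lean on these libraries where they do the work, as an engineer would, in place of code of your own. Each camera call takes 0.05 s, during which the arm holds its last target. There are 200 camera calls.

### The job

The deburring run is finished: unscrew the cap of the small tumbling barrel and set it aside, pull the barrel's lever over so that the three turned pins drop into the tray in front of it, then swing the barrel back to its rest and screw the cap fully home again. All three pins must end in the tray; leave the tray and the tools lying round about where they are.

Things in the scene. Friction and masses are not known exactly. Their poses are not given: they have to be found in the camera images.
- stand: Grey steel stand of the tumbling barrel, bolted down: base plate 104 x 150 x 12 mm (x 6 to 110 mm), two side plates, 108 mm wide over them, the barrel between. Origin on the bench straight below the tilting axis; z up, -x toward the operator and the tray, +y left. The bench left of it (x 0 to 65 mm, y 90 to 220 mm) is clear: room to set the cap down.
- trunnion (a point): Middle of the tilting axis, 150 mm above the bench; axes as the stand's. The barrel and its lever turn about this point's y axis.
- barrel (a joint): Tilt of the barrel, rad. 0 = rest: it leans 30 degrees from vertical, mouth up, toward the operator. Grows as the mouth tips forward and down, to a stop at 2.09, where the mouth points 60 degrees below the horizontal over the tray. The pins slide out after about 1.7. Friction holds it wherever it is left; it takes about 5 N at the lever's grip to move.
- mouth (a point): Centre of the rim of the barrel's threaded neck, 88 mm from the tilting axis; moves with the barrel, z out of the mouth along its axis. Barrel dark steel, 72 mm wide, its flat shoulder 28 mm below the rim; neck 45 mm (51 mm over the threads), bore 38 mm wide, 133 mm deep. Three-start right-hand thread, 18 mm of travel a turn: set on, the cap rests 5 to 11 mm high until turned in.
- lever_grip (a point): Middle of the lever's black round grip, 18 mm thick, 70 mm long, parallel to the tilting axis, 110 mm from it and 108 mm to the right (-y) of the stand's middle (the flat arm runs at 62 to 70 mm). At rest it stands 60 degrees back (+x) from above the axis, 205 mm over the bench; fully tipped, 60 degrees forward. It moves in an arc and may turn within a light grasp.
- cap: Ribbed aluminium screw cap, 60 mm wide, 36 mm high; inside, a tapered 37 mm plug guides it 24 mm into the bore. Origin on its axis where its roof meets the rim: 26 mm above its lower edge, 10 mm below its top; z out of the top. Home (as at the start): origin at the mouth point. From above, 125-135 degrees counter-clockwise free it; set on anyhow, 100-220 clockwise take it home; then it stops hard.
- catch_tray: Shallow sheet-steel tray, 204 x 389 x 44 mm, walls 2 mm, loose on the bench under the barrel's mouth, in front of the stand. Origin at the centre of its underside, long side along its y axis, z up.
- pin_0: One of three alike turned steel pins with a shoulder, 32 mm long, 10 mm diameter (7 mm at the thin end); origin at its middle, z along it. Starts inside the barrel, out of sight.
- pin_1: Second pin, like pin_0.
- pin_2: Third pin, like pin_0.
- brush: Paint brush with wooden handle, 206 x 40 x 16 mm, lying on the bench at the right of the stand; bystander, origin at the centre of its underside.
- tape: Tape measure, 74 x 82 x 35 mm, on the bench at the far right; bystander, origin at the centre of its underside.
- chuck: Steel drill chuck, 38 mm diameter, 44 mm high, standing in the left end of the tray; bystander, origin at the centre of its underside.
Not all that is in view belongs to the job. Several things have the shape of the cap; the one meant has the colours described above.

How it is judged:
On the way, in this order (a step that is already met when the one before it is completed fails the run):
1. the cap is unscrewed and taken clear of the mouth (distance between cap and mouth above 0.05 m), for 0.2 s.
2. all three pins are tipped out into the tray (x of pin_0 in the frame of catch_tray between -0.098 and 0.098 m and y of pin_0 in the frame of catch_tray between -0.19 and 0.19 m and z of each of pin_0, pin_1, pin_2 in the frame of catch_tray below 0.04 m and x of pin_1 in the frame of catch_tray between -0.098 and 0.098 m and y of pin_1 in the frame of catch_tray between -0.19 and 0.19 m and x of pin_2 in the frame of catch_tray between -0.098 and 0.098 m and y of pin_2 in the frame of catch_tray between -0.19 and 0.19 m), for 0.2 s.
At the end, for the whole second after the job is handed in: All three pins lie in the tray (inside its walls, lower than 40 mm), the barrel is back at its rest (tilt under 0.1 rad), the cap is screwed home (within 1.5 mm of its seat along the axis, within 3 mm in all), and everything is at rest (all of step 2 and value of joint barrel below 0.1 rad and distance between cap and mouth below 0.003 m and z of cap in the frame of mouth below 0.0015 m and linear speed of each of cap, pin_0, pin_1, pin_2 below 0.02 m/s and angular speed of cap below 0.1 rad/s); the robot touches nothing.
It fails at once if the tray is pushed more than 40 mm from its place (distance of catch_tray from where it was at the start of the episode above 0.04 m).
It fails at once if a bystanding tool is moved more than 50 mm (distance of any of brush, tape, chuck from where it was at the start of the episode above 0.05 m).
It also fails if it takes over 72 s, if anything falls off the work surface, if the arm or the gripper's body presses on something with over 40 N, if the wrist force passes 120 N, or if a joint passes its speed limit or range.

## Working session

There is one attempt and no reset: what is moved stays moved. The work goes in short steps, Python scripts to look and compute and a tool call to move; the robot and the scene stay as the last step left them, time stands still between calls to the robot, and variables do not carry over. Pictures are saved under pics/ and viewed, at most 10 in all, crops included, and the job is handed in when it is done.

Besides the shell and the picture viewer there is one more tool, called in YAML: its name, and indented under it one key for each argument. drive_tool: Moves the arm, as the interface text tells. Shift numbers are shares of 100 mm and turn numbers shares of 90 degrees, none past 1 either way. Its arguments: {"type":"object","properties":{"deltas":{"type":"string"}},"required":["deltas"]}

```bash
mkdir -p pics; ls; cat > h.py <<'E'
import numpy as np, cv2
from scipy.spatial.transform import Rotation as R
from bench import robot, snapshot, finder
def tool(o=None):
    o=o or robot.get_obs(); T=np.eye(4); T[:3,3]=o["tool_pos"]; r=np.array(o["ee_rot"])
    T[:3,:3]=R.from_euler('xyz',r).as_matrix() if r.size==3 else r.reshape(3,3); return T
def snap(n):
    Tt=tool(); s=snapshot(n)
    if "T" not in s: s["T"]=Tt@np.array(s["hand_eye"])
    s["T"]=np.array(s["T"]); s["K"]=np.array([[s["fx"],0,s["cx"]],[0,s["fy"],s["cy"]],[0,0,1.]]); return s
def ray(s,xy):
    u=cv2.undistortPoints(np.array([[xy]],float),s["K"],np.array(s["D"],float))[0,0]
    d=s["T"][:3,:3]@np.array([u[0],-u[1],-1]); return s["T"][:3,3],d/np.linalg.norm(d)
def proj(s,P):
    P=np.atleast_2d(P); c=(np.linalg.inv(s["T"])@np.c_[P,np.ones(len(P))].T)[:3].T*[1,-1,-1]
    return cv2.projectPoints(c,np.zeros(3),np.zeros(3),s["K"],np.array(s["D"],float))[0][:,0]
def tri(rs):
    A=sum(np.eye(3)-np.outer(d,d) for _,d in rs); b=sum((np.eye(3)-np.outer(d,d))@p for p,d in rs)
    x=np.linalg.solve(A,b); return x,[np.linalg.norm(np.cross(x-p,d)) for p,d in rs]
def atz(r,z): p,d=r; return p+d*(z-p[2])/d[2]
def step(dst_pos,dst_R=None):
    "numbers for drive_tool from present pose"
    T=tool(); t=T[:3,:3].T@(np.array(dst_pos)-T[:3,3])/0.1
    rv=np.zeros(3) if dst_R is None else R.from_matrix(T[:3,:3].T@dst_R).as_rotvec()/(np.pi/2)
    return np.round(t,3),np.round(rv,3)
E
python3 - <<'E'
from h import *
o=robot.get_obs();print(o["time"],o["tool_pos"],o["ee_rot"],o["wrist_force"],o["width"])
S={}
for c in("scene","side"):
    s=snap(c);S[c]=s;cv2.imwrite(f"pics/{c}0.png",s["img"][:,:,::-1])
    print(c,s["T"][:3,3].round(3),(-s["T"][:3,2]).round(2))
    s["L"]={}
    for n in("stand","trunnion","mouth","lever_grip","cap","catch_tray","chuck","brush","tape"):
        l=finder.landmark_of(c,n); s["L"][n]=l
        print(n,[(np.round(x["xy"],1).tolist(),round(x["confidence"],2)) for x in l[:4]])
for n in S["scene"]["L"]:
    a,b=S["scene"]["L"][n],S["side"]["L"][n]
    if a and b:
        x,e=tri([ray(S["scene"],a[0]["xy"]),ray(S["side"],b[0]["xy"])]);print(n,x.round(4),np.round(e,4))
    if a: print("  z0",atz(ray(S["scene"],a[0]["xy"]),0).round(3))
E
```

```text
pics
0.0 [ 0.21085761 -0.5073945   0.20433529] [-3.13945867e+00 -2.11420710e-04  3.93769439e-01] [-0.37059088 -1.18297019 -0.32064317] 0.09385980173603685
scene [0.012 0.664 0.738] [ 0.49 -0.69 -0.53]
stand [([302.3, 299.8], 0.78)]
trunnion [([301.3, 247.2], 0.65)]
mouth [([315.8, 226.0], 0.77)]
lever_grip [([301.3, 193.4], 0.65)]
cap [([315.5, 223.6], 0.78), ([230.4, 415.9], 0.69), ([379.0, 260.1], 0.59), ([304.3, 194.9], 0.5)]
catch_tray [([327.1, 330.6], 0.78)]
chuck [([275.0, 359.8], 0.92)]
brush [([340.5, 255.0], 0.76)]
tape [([380.5, 228.0], 0.94), ([339.5, 259.5], 0.32)]
side [0.179 0.738 0.803] [ 0.34 -0.73 -0.59]
stand []
trunnion [([312.7, 240.0], 0.79)]
mouth [([326.0, 216.6], 0.84), ([342.0, 310.8], 0.31)]
lever_grip []
cap [([323.6, 216.9], 0.96), ([282.6, 397.5], 0.78), ([366.3, 238.8], 0.56)]
catch_tray [([341.9, 309.3], 0.64)]
chuck [([298.4, 340.3], 0.53)]
brush [([331.1, 238.5], 0.72)]
tape [([358.7, 210.2], 0.93)]
  z0 [ 0.581 -0.07   0.   ]
trunnion [ 0.5607 -0.0476  0.1591] [0.002 0.002]
  z0 [ 0.713 -0.247  0.   ]
mouth [ 0.5458 -0.0832  0.2014] [0.0022 0.0022]
  z0 [ 0.744 -0.359  0.   ]
  z0 [ 0.898 -0.501  0.   ]
cap [ 0.5556 -0.0937  0.1952] [0.0012 0.0012]
  z0 [ 0.752 -0.369  0.   ]
catch_tray [0.4604 0.0075 0.026 ] [0.0017 0.0017]
  z0 [ 0.476 -0.014  0.   ]
chuck [ 0.5245  0.102  -0.0141] [0.0009 0.0009]
  z0 [0.514 0.114 0.   ]
brush [ 0.6201 -0.2921 -0.018 ] [0.0016 0.0016]
  z0 [ 0.606 -0.272  0.   ]
tape [ 0.6137 -0.4992 -0.0378] [0.0021 0.0021]
  z0 [ 0.585 -0.446  0.   ]
```

View pics/scene0.png

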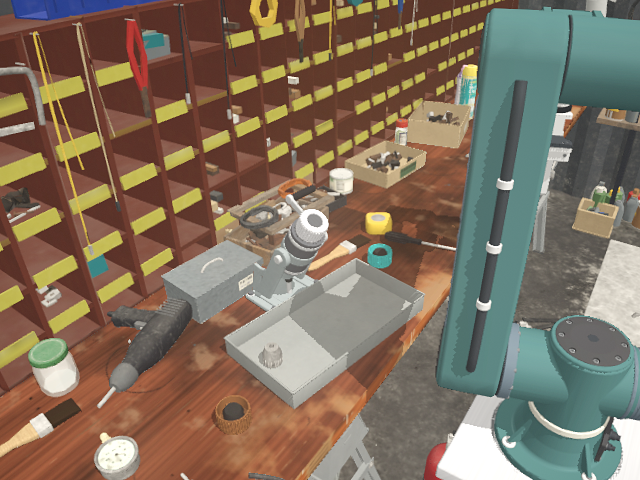

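View pics/side0.png

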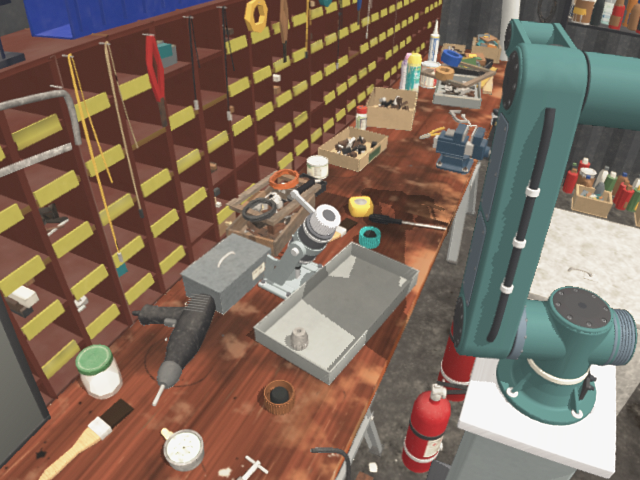

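The cap sits on the barrel at scene (313,222), side (326,216). It is ribbed grey aluminium. Look-alikes are the brown one at scene (232,413) and the teal one at (379,257), neither aluminium. I'll fit the stand pose from the known geometry.

```bash
cat >> h.py <<'E'
from scipy.optimize import least_squares
s3,c3=np.sin(np.pi/6),np.cos(np.pi/6)
PTS={"stand":(0,0,0),"trunnion":(0,0,.15),"mouth":(-.088*s3,0,.15+.088*c3),"cap":(-.088*s3,0,.15+.088*c3),"lever_grip":(.11*c3,-.108,.205)}
def W(p,q): # stand coords->world
    c,s=np.cos(p[2]),np.sin(p[2]); q=np.atleast_2d(q); return np.c_[p[0]+c*q[:,0]-s*q[:,1],p[1]+s*q[:,0]+c*q[:,1],q[:,2]]
def fitstand(obs,p0=(.58,-.06,0)):
    f=lambda p:np.concatenate([((proj(s,W(p,PTS[n]))[0]-xy)) for s,n,xy in obs])
    r=least_squares(f,p0,loss='soft_l1',f_scale=2); return r.x,f(r.x).reshape(-1,2)
E
python3 - <<'E'
from h import *
obs=[];S={}
for c in("scene","side"):
    s=snap(c);S[c]=s
    for n in PTS:
        l=finder.landmark_of(c,n)
        if l and l[0]["confidence"]>.5: obs.append((s,n,np.array(l[0]["xy"])))
for y0 in(-.6,0,.6):
    p,r=fitstand(obs,(.58,-.06,y0));print(p.round(4),np.abs(r).sum());
print([(o[1],x.round(1).tolist()) for o,x in zip(obs,r)])
for c in S:
    m=finder.masks_of(c,"catch_tray")[0]["region"].astype(np.uint8)
    k=cv2.convexHull(np.argwhere(m)[:,::-1].astype(np.int32)); a=cv2.approxPolyDP(k,6,True)[:,0]
    print(c,[(q.tolist(),atz(ray(S[c],q),.044)[:2].round(3).tolist()) for q in a])
s=S["scene"];im=cv2.resize(s["img"][170:320,220:420],(800,600),interpolation=cv2.INTER_CUBIC)
for n in PTS:
    u=(proj(s,W(p,PTS[n]))[0]-[220,170])*4; cv2.circle(im,tuple(int(v) for v in u),5,(255,0,0),2)
cv2.imwrite("pics/crop1.png",im[:,:,::-1])
E
```

```text
[ 0.5737 -0.0574 -0.1843] 241.85146488462692
[ 0.5737 -0.0574 -0.1843] 241.85146169326117
[ 0.5737 -0.0574 -0.1843] 241.85146101828823
[('stand', [-0.9, 2.1]), ('trunnion', [1.0, -1.4]), ('mouth', [-0.1, -1.5]), ('cap', [-0.3, 0.4]), ('lever_grip', [0.4, 0.8]), ('stand', [-0.9, 1.9]), ('trunnion', [-1.9, 0.3]), ('mouth', [-0.4, -1.2]), ('cap', [48.4, -176.1]), ('lever_grip', [0.4, 1.5])]
scene [([423, 294], [0.339, -0.184]), ([418, 312], [0.322, -0.123]), ([294, 407], [0.389, 0.216]), ([227, 352], [0.574, 0.181]), ([227, 336], [0.604, 0.148]), ([355, 260], [0.53, -0.216])]
side [([419, 272], [0.333, -0.18]), ([330, 383], [0.396, 0.216]), ([256, 340], [0.58, 0.185]), ([255, 326], [0.603, 0.151]), ([351, 242], [0.532, -0.221])]
```

View pics/crop1.png

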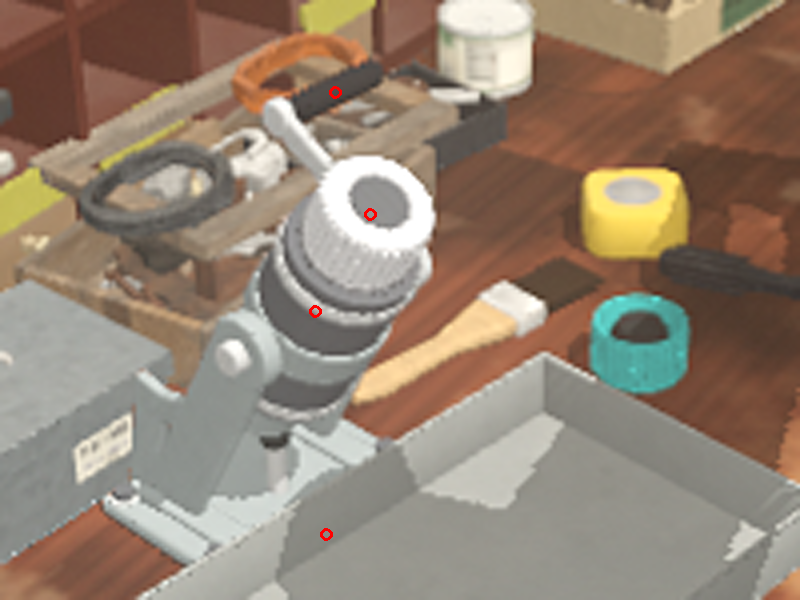

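Fitted stand is at about (0.574, -0.057) with yaw -0.184, and the crop confirms the grey ribbed cap on the neck. Next I move towards a hover above the cap.

drive_tool:
  deltas: "0.3 -0.25 -0.45 0 0 0 94; 0.6 -0.5 -0.9 0 0 0 94; 0.6 -0.5 -0.9 0 0 0 94"

```text
time: 2.0
tool_pos: [0.2486, -0.4381, 0.3004]
ee_rot: [3.134, -0.001, 0.396]
wrist_force: [-0.9, 0.1, 0.3]
width: 0.0939
finger_force: 0.0
```

drive_tool:
  deltas: "0.42 -0.33 0 0 0 0 94; 0.85 -0.66 0 0 0 0 94; 0.9 -0.7 0 0 0 0 94"

```text
time: 2.3
tool_pos: [0.3048, -0.3369, 0.2956]
ee_rot: [3.141, -0.001, 0.398]
wrist_force: [0.2, -0.6, 0.8]
width: 0.0933
finger_force: 0.0
```

drive_tool:
  deltas: "0.42 -0.33 0 0 0 0 94; 0.85 -0.66 0 0 0 0 94; 0.9 -0.7 0 0 0 0 94"

```text
time: 2.6
tool_pos: [0.361, -0.2379, 0.2951]
ee_rot: [-3.141, -0.001, 0.398]
wrist_force: [-0.6, 0.4, 0.3]
width: 0.0943
finger_force: 0.0
```

```bash
cat >> h.py <<'E'
def RT(psi,ys,tilt=30): return (R.from_euler('z',ys)*R.from_euler('y',-tilt,degrees=True)*R.from_euler('z',psi-ys)*R.from_euler('x',np.pi)).as_matrix()
E
python3 - <<'E'
from h import *
o=robot.get_obs();print(o["time"],o["tool_pos"],o["joint_positions"].round(2) if hasattr(o["joint_positions"],'round') else o["joint_positions"])
ys=-.184;print(step([.472,-.038,.335],RT(.3,ys)))
E
```

```text
2.6 [ 0.36103637 -0.23786002  0.2950813 ] [-0.71 -0.18  1.45  0.    1.87  0.46]
(array([ 1.798, -1.413, -0.398]), array([-0.17 ,  0.287,  0.061]))
```

drive_tool:
  deltas: "0.3 -0.25 -0.1 -0.04 0.07 0.015 94; 0.6 -0.5 -0.2 -0.085 0.14 0.03 94; 0.9 -0.7 -0.3 -0.125 0.215 0.045 94; 0.9 -0.7 -0.4 -0.17 0.287 0.061 94"

```text
time: 3.0
tool_pos: [0.4177, -0.1388, 0.3365]
ee_rot: [2.875, -0.464, 0.364]
wrist_force: [0.2, -0.4, 0.4]
width: 0.0941
finger_force: 0.0
```

```bash
python3 - <<'E'
from h import *
ys=-.184;print(step([.472,-.038,.335],RT(.3,ys)))
E
```

```text
(array([ 0.768, -0.828,  0.189]), array([ 0.002, -0.004,  0.   ]))
```

drive_tool:
  deltas: "0.38 -0.41 0.1 0 0 0 94; 0.77 -0.83 0.19 0 0 0 94; 0.77 -0.83 0.19 0 0 0 94; 0.77 -0.83 0.19 0 0 0 94"

```text
time: 3.4
tool_pos: [0.4714, -0.0389, 0.3326]
ee_rot: [2.878, -0.456, 0.362]
wrist_force: [-0.0, -0.3, 1.3]
width: 0.0944
finger_force: 0.0
```

```bash
python3 - <<'E'
from h import *
o=robot.get_obs();print(o["time"],o["tool_pos"],o["joint_positions"])
s=snap("wrist");cv2.imwrite("pics/w1.png",s["img"][:,:,::-1])
for n in ("cap","mouth"):
    l=finder.landmark_of("wrist",n);print(n,l[:3])
    if l:
        p,d=ray(s,l[0]["xy"]);print("pred px",proj(s,W((.5737,-.0574,-.184),PTS["cap"])),"at z.226",atz((p,d),.226))
E
```

```text
3.4 [ 0.4714329  -0.03890151  0.33259683] [-0.21100539 -0.48221586  1.68448348  0.01183146  1.41731445  1.06101841]
cap [{'xy': [312.8, 232.6], 'confidence': 0.57}, {'xy': [424.1, 321.9], 'confidence': 0.53}]
pred px [[312.70599819 231.08902674]] at z.226 [ 0.52917466 -0.04980452  0.226     ]
mouth []
```

View pics/w1.png

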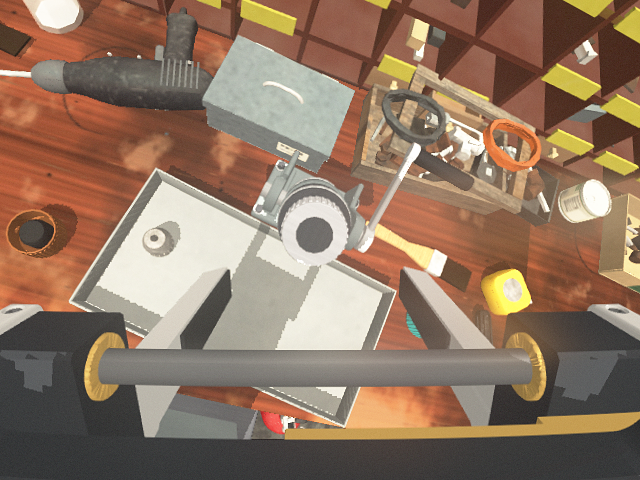

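The wrist view shows the cap centred at (315,235), with the lever grip near (440,165) and the chuck at (157,240). The stand fit predicts the cap to within 2 px.

```bash
python3 - <<'E'
from h import *
s=snap("wrist");p=(.5737,-.0574,-.184)
for n in("lever_grip","trunnion"): print(n,proj(s,W(p,PTS[n])).round(1),[(np.round(x["xy"],1),x["confidence"]) for x in finder.landmark_of("wrist",n)[:2]])
e=np.array([(.11*c3,-.108+d,.205) for d in(-.035,.035)]);print("grip ends",proj(s,W(p,e)).round(1))
ax=np.array([-s3,0,c3]);top=np.array(PTS["cap"])+ax*.01
print("cap top px",proj(s,W(p,top)).round(1))
cap=W(p,PTS["cap"])[0];n=W((0,0,p[2]),ax)[0]
for d in(.05,-.018): print(d,step(cap+d*n,RT(.3,p[2])))
E
```

```text
lever_grip [[440.8 170. ]] [(array([444.9, 163.8]), 0.66)]
trunnion [[310.4 211.9]] [(array([411.7, 255.2]), 0.64)]
grip ends [[466.4 184.6]
 [414.4 155.1]]
cap top px [[309.6 232.4]]
0.05 (array([ 0.003, -0.042,  0.73 ]), array([ 0.003,  0.001, -0.003]))
-0.018 (array([ 0.004, -0.045,  1.41 ]), array([ 0.003,  0.001, -0.003]))
```

```bash
python3 - <<'E'
from h import *
s=snap("wrist")
obs=[]
g=cv2.cvtColor(s["img"],cv2.COLOR_RGB2GRAY)
m=((g>225)*255).astype(np.uint8); m[:195]=0;m[275:]=0;m[:,:265]=0;m[:,365:]=0
c=max(cv2.findContours(m,cv2.RETR_EXTERNAL,cv2.CHAIN_APPROX_NONE)[0],key=cv2.contourArea)
print("top ellipse",cv2.fitEllipse(cv2.convexHull(c)))
d=(g<60).astype(np.uint8);d[:130]=0;d[205:]=0;d[:,:405]=0;d[:,490:]=0
n,l,st,ce=cv2.connectedComponentsWithStats(d);k=1+st[1:,4].argmax();pp=np.argwhere(l==k)[:,::-1];print("grip",ce[k],st[k])
q=cv2.minAreaRect(pp.astype(np.float32));print(q)
p=(.5737,-.0574,-.184)
print(proj(s,W(p,[(-.044-.005+.03*c3*x,.03*y,.2262+.00866+.03*s3*x) for x,y in((1,0),(-1,0),(0,1),(0,-1))])))
cv2.imwrite("pics/w2.png",cv2.resize(s["img"][110:310,250:510],(780,600))[:,:,::-1])
E
```

```text
top ellipse ((303.4666748046875, 237.0853271484375), (66.7919692993164, 86.35841369628906), 51.89768600463867)
grip [477.  152.8] [475 151   5   4   5]
((477.17999267578125, 152.74002075195312), (0.6000000238418579, 5.0), 53.13010025024414)
[[325.02813872 202.13160424]
 [293.68969809 261.42899124]
 [278.08431582 216.9613937 ]
 [339.22059806 247.54350481]]
```

View pics/w2.png

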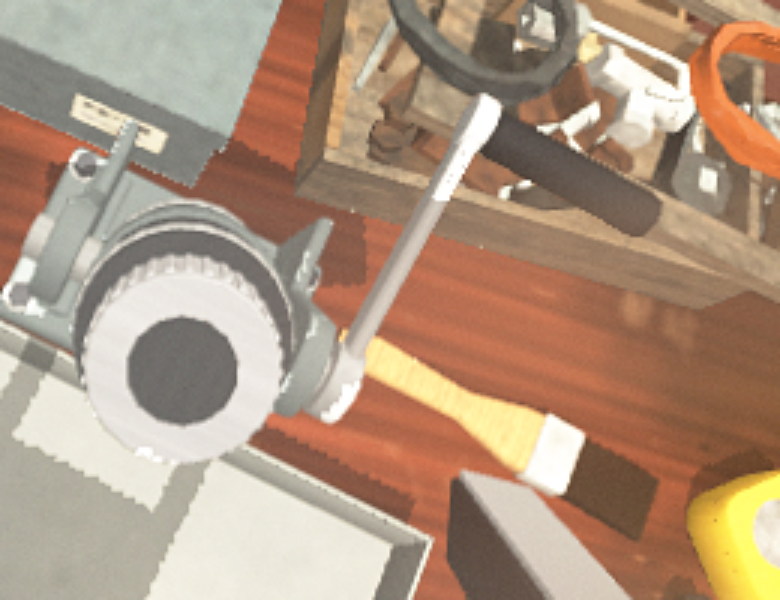

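Cap top centre measures (310.7,231.5) against a predicted (309.6,232.4). The grip centre measures (441,167) against (441,170), so the model holds to about 2 mm. Descending.

drive_tool:
  deltas: "0 -0.03 0.4 0 0 0 94; 0 -0.035 0.75 0 0 0 94; 0 -0.035 0.75 0 0 0 94"

```text
time: 4.05
tool_pos: [0.5051, -0.0448, 0.2611]
ee_rot: [2.885, -0.448, 0.353]
wrist_force: [0.2, -0.2, -1.0]
width: 0.0937
finger_force: 0.0
```

drive_tool:
  deltas: "0 0 0.25 0 0 0 94; 0 0 0.45 0 0 0 94; 0 0 0.65 0 0 0 94; 0 0 0.65 0 0 0 94"

```text
time: 4.45
tool_pos: [0.5381, -0.0509, 0.21]
ee_rot: [2.88, -0.455, 0.355]
wrist_force: [-0.5, 0.3, -0.7]
width: 0.0937
finger_force: 0.0
```

```bash
python3 - <<'E'
from h import *
p=(.5737,-.0574,-.184);cap=W(p,PTS["cap"])[0];n=W((0,0,p[2]),[-s3,0,c3])[0]
o=robot.get_obs();print(o["time"],o["wrist_force"],o["width"],step(cap-.018*n,RT(.3,p[2])))
print((cap-tool()[:3,3])@n)
E
```

```text
4.45 [-0.48393735  0.32282597 -0.69503117] 0.09373658367422737 (array([0.013, 0.006, 0.001]), array([ 0.001,  0.003, -0.003]))
0.017927565943814703
```

Now I close on the cap.

drive_tool:
  deltas: "0 0 0 0 0 0 55; 0 0 0 0 0 0 50; 0 0 0 0 0 0 50; 0 0 0 0 0 0 50; 0 0 0 0 0 0 50"

```text
time: 4.95
tool_pos: [0.5391, -0.0504, 0.2127]
ee_rot: [2.877, -0.459, 0.358]
wrist_force: [-0.7, 0.3, 1.6]
width: 0.06
finger_force: 30.0
```

drive_tool:
  deltas: "0 0 0 0 0 0 50; 0 0 0 0 0 0 50"

```text
time: 5.15
tool_pos: [0.5391, -0.0503, 0.2126]
ee_rot: [2.877, -0.459, 0.358]
wrist_force: [-1.7, 1.0, 3.2]
width: 0.0599
finger_force: 30.0
```

drive_tool:
  deltas: "0 0 -0.004 0 0 -0.09 50; 0 0 -0.008 0 0 -0.18 50; 0 0 -0.012 0 0 -0.27 50; 0 0 -0.016 0 0 -0.36 50; 0 0 -0.02 0 0 -0.45 50"

```text
time: 5.65
tool_pos: [0.5383, -0.0498, 0.2131]
ee_rot: [2.648, -0.184, 1.055]
wrist_force: [1.9, 0.9, -0.9]
width: 0.0601
finger_force: 30.0
```

```bash
python3 - <<'E'
from h import *
o=robot.get_obs();print(o["wrist_force"],o["wrist_torque"],o["width"],o["joint_positions"])
s=snap("wrist");cv2.imwrite("pics/w3.png",s["img"][:,:,::-1])
E
```

```text
[ 1.92000416  0.86535076 -0.90262186] [ 0.1139562  -0.11874217  0.09692858] 0.060087552925876885 [-0.20151912 -0.32712215  1.81931024  0.0074838   1.12538319  0.35962399]
```

drive_tool:
  deltas: "0 0 -0.004 0 0 -0.09 50; 0 0 -0.008 0 0 -0.18 50; 0 0 -0.012 0 0 -0.27 50; 0 0 -0.016 0 0 -0.36 50; 0 0 -0.02 0 0 -0.45 50"

```text
time: 6.2
tool_pos: [0.5367, -0.05, 0.2142]
ee_rot: [2.643, 0.164, 1.671]
wrist_force: [1.6, -0.5, -1.4]
width: 0.0597
finger_force: 30.0
```

drive_tool:
  deltas: "0 0 -0.004 0 0 -0.09 50; 0 0 -0.008 0 0 -0.18 50; 0 0 -0.012 0 0 -0.27 50; 0 0 -0.016 0 0 -0.36 50; 0 0 -0.02 0 0 -0.45 50"

```text
time: 6.7
tool_pos: [0.536, -0.0499, 0.217]
ee_rot: [2.857, 0.446, 2.354]
wrist_force: [-0.1, 0.1, 1.3]
width: 0.0598
finger_force: 30.0
```

drive_tool:
  deltas: "0 0 -0.004 0 0 -0.09 50; 0 0 -0.01 0 0 -0.18 50; 0 0 -0.02 0 0 -0.25 50; 0 0 -0.03 0 0 -0.25 50"

```text
time: 7.1
tool_pos: [0.5339, -0.0496, 0.2182]
ee_rot: [3.059, 0.516, 2.785]
wrist_force: [0.8, -1.5, -1.8]
width: 0.0595
finger_force: 30.0
```

drive_tool:
  deltas: "0 0 -0.05 0 0 0 50; 0 0 -0.12 0 0 0 50; 0 0 -0.2 0 0 0 50"

```text
time: 7.4
tool_pos: [0.5241, -0.0473, 0.2369]
ee_rot: [3.059, 0.517, 2.786]
wrist_force: [-0.1, 1.2, -1.8]
width: 0.0602
finger_force: 30.0
```

```bash
python3 - <<'E'
from h import *
o=robot.get_obs();print(o["wrist_force"],o["wrist_torque"],o["width"],o["tool_pos"],o["joint_positions"])
s=snap("scene");cv2.imwrite("pics/s2.png",cv2.resize(s["img"][150:350,200:440],(720,600))[:,:,::-1])
E
```

```text
[-0.07653307  1.23804152 -1.76716606] [ 0.14613274  0.24612306 -0.00098186] 0.0601974592067014 [ 0.52410398 -0.04731732  0.23688347] [-0.20201501 -0.36671746  1.79962818  0.0067789   1.18601721 -1.43974371]
```

View pics/s2.png

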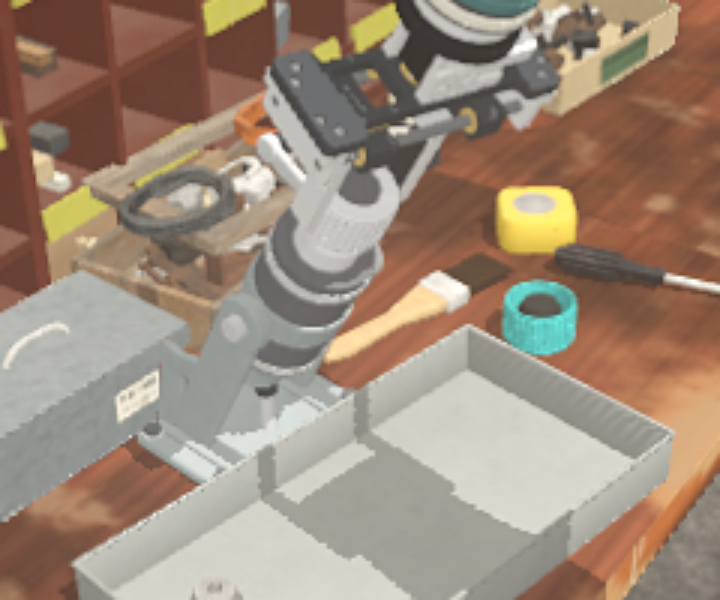

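The cap lifts with the gripper (crop (340,210)) and the barrel stays at rest. Now I pull clear and carry the cap to the left of the stand.

drive_tool:
  deltas: "0 0 -0.4 0 0 0 50; 0 0 -0.8 0 0 0 50; 0 0 -0.8 0 0 0 50"

```text
time: 7.75
tool_pos: [0.4862, -0.04, 0.3148]
ee_rot: [3.057, 0.532, 2.786]
wrist_force: [0.5, -0.4, -1.3]
width: 0.0603
finger_force: 30.0
```

```bash
python3 - <<'E'
from h import *
p=(.5737,-.0574,-.184);t=W(p,[.032,.15,0])[0];print(t,tool()[:3,3])
Rg=RT(p[2]+np.pi,p[2],0)
for z in(.25,.15): print(step(t+[0,0,z],Rg))
E
```

```text
[0.63260436 0.08421312 0.        ] [ 0.48622264 -0.03995544  0.31482767]
(array([-0.481,  1.58 ,  1.173]), array([ 0.024,  0.342, -0.092]))
(array([0.026, 1.507, 2.032]), array([ 0.024,  0.342, -0.092]))
```

drive_tool:
  deltas: "-0.1 0.3 0.2 0.006 0.085 -0.02 50; -0.2 0.6 0.4 0.012 0.17 -0.045 50; -0.27 0.9 0.6 0.018 0.26 -0.07 50; -0.27 0.9 0.65 0.024 0.342 -0.092 50"

```text
time: 8.15
tool_pos: [0.5686, 0.034, 0.2668]
ee_rot: [3.141, -0.021, 2.962]
wrist_force: [0.2, -0.3, -1.8]
width: 0.0598
finger_force: 30.0
```

```bash
python3 - <<'E'
from h import *
p=(.5737,-.0574,-.184);t=W(p,[.032,.15,0])[0]
Rg=RT(p[2]+np.pi,p[2],0)
for z in(.11,): print(tool()[:3,3],step(t+[0,0,z],Rg),robot.get_obs()["joint_positions"])
E
```

```text
[0.56857015 0.03400855 0.26680097] (array([-0.574,  0.608,  1.556]), array([ 0.   , -0.014,  0.003])) [-0.04174978  0.14448436  1.18740346  0.00327499  1.83088595 -1.43190258]
```

drive_tool:
  deltas: "-0.29 0.3 0.3 0 0 0 50; -0.57 0.61 0.6 0 -0.014 0 50; -0.57 0.61 0.8 0 -0.014 0 50"

```text
time: 8.45
tool_pos: [0.6348, 0.0836, 0.183]
ee_rot: [-3.142, 0.003, 2.959]
wrist_force: [0.2, -0.5, -0.8]
width: 0.0598
finger_force: 30.0
```

```bash
python3 - <<'E'
from h import *
p=(.5737,-.0574,-.184);t=W(p,[.032,.15,0])[0]
Rg=RT(p[2]+np.pi,p[2],0)
o=robot.get_obs();print(o["tool_pos"],o["wrist_force"],step(t+[0,0,.011],Rg))
s=snap("scene");l=finder.landmark_of("scene","cap")
print("pred",proj(s,tool()[:3,3]+[0,0,.018]),[x["xy"] for x in l[:3]])
cv2.imwrite("pics/s3.png",cv2.resize(s["img"][150:350,160:400],(720,600))[:,:,::-1])
E
```

```text
[0.63483595 0.08361967 0.18296197] [ 0.16370704 -0.46071126 -0.78135475] (array([0.029, 0.002, 1.72 ]), array([-0.   ,  0.002,  0.001]))
pred [[230.77318221 250.42234051]] [[378.9, 258.2], [234.1, 418.5], [229.7, 252.1]]
```

View pics/s3.png

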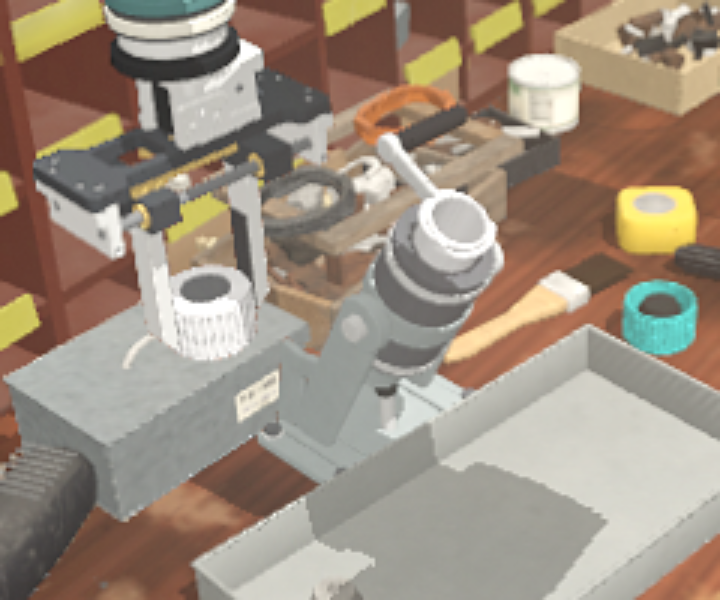

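The cap hangs upright in the grip and the toolbox stands behind the target. I'll check its clearance numerically.

```bash
python3 - <<'E'
from h import *
s=snap("scene");p=(.5737,-.0574,-.184)
def st(q): d=q[:2]-np.array(p[:2]);c,sn=np.cos(p[2]),np.sin(p[2]);return (c*d[0]+sn*d[1],-sn*d[0]+c*d[1])
b=atz(ray(s,(160+125/3,150+520/3)),0);print("front-left bottom",st(b))
for h in(.06,.08,.09,.1,.12):print(h,proj(s,[b[0],b[1],h])) # top observed (196.7,298.3)
for q in((110,445),(310,325)):print(st(atz(ray(s,(160+q[0]/3,150+q[1]/3)),.08)))
E
```

```text
front-left bottom (np.float64(0.10794304914336156), np.float64(0.19672120384641373))
0.06 [[197.51132599 301.67861495]]
0.08 [[196.0802326  294.16154619]]
0.09 [[195.3558581  290.34492059]]
0.1 [[194.62553838 286.48894146]]
0.12 [[193.14688609 278.65701742]]
(np.float64(0.09517274387777103), np.float64(0.20379597244494063))
(np.float64(0.10836503200574739), np.float64(0.013631090053744303))
```

drive_tool:
  deltas: "0.02 0 0.45 0 0 0 50; 0.03 0 0.9 0 0 0 50; 0.03 0 1 0 0 0 50"

```text
time: 8.9
tool_pos: [0.6276, 0.0803, 0.0845]
ee_rot: [-3.139, -0.0, 2.956]
wrist_force: [-0.5, 0.3, -2.1]
width: 0.0598
finger_force: 30.0
```

drive_tool:
  deltas: "0 0 0.3 0 0 0 50; 0 0 0.5 0 0 0 50; 0 0 0.62 0 0 0 50; 0 0 0.67 0 0 0 50; 0 0 0.7 0 0 0 50"

```text
time: 9.4
tool_pos: [0.6326, 0.0807, 0.0203]
ee_rot: [-3.141, 0.01, 2.957]
wrist_force: [0.4, 0.6, -1.4]
width: 0.0599
finger_force: 30.0
```

drive_tool:
  deltas: "0 0 0.04 0 0 0 50; 0 0 0.04 0 0 0 50"

```text
time: 9.6
tool_pos: [0.6319, 0.0809, 0.0154]
ee_rot: [-3.141, 0.009, 2.957]
wrist_force: [0.7, -0.3, -1.8]
width: 0.0598
finger_force: 30.0
```

drive_tool:
  deltas: "0 0 0.03 0 0 0 50; 0 0 0.03 0 0 0 50"

```text
time: 9.8
tool_pos: [0.6314, 0.0809, 0.0116]
ee_rot: [-3.141, 0.008, 2.957]
wrist_force: [0.8, -0.3, -1.3]
width: 0.0601
finger_force: 30.0
```

drive_tool:
  deltas: "0 0 0.02 0 0 0 50; 0 0 0.02 0 0 0 50; 0 0 0.035 0 0 0 50; 0 0 0.035 0 0 0 50"

```text
time: 10.2
tool_pos: [0.632, 0.0809, 0.0108]
ee_rot: [-3.141, 0.009, 2.957]
wrist_force: [-4.0, -1.0, 9.3]
width: 0.0594
finger_force: 30.0
```

Contact at 9 N: the cap stands on the bench with the TCP 10.8 mm above its lower edge. I release it and rise.

drive_tool:
  deltas: "0 0 -0.01 0 0 0 94; 0 0 -0.01 0 0 0 94; 0 0 -0.01 0 0 0 94; 0 0 -0.01 0 0 0 94"

```text
time: 10.6
tool_pos: [0.6313, 0.0809, 0.0086]
ee_rot: [-3.141, 0.007, 2.957]
wrist_force: [0.4, -0.5, -0.3]
width: 0.0884
finger_force: 0.0
```

drive_tool:
  deltas: "0 0 -0.3 0 0 0 94; 0 0 -0.7 0 0 0 94; 0 0 -1 0 0 0 94"

```text
time: 10.9
tool_pos: [0.6311, 0.0811, 0.1108]
ee_rot: [-3.141, 0.009, 2.957]
wrist_force: [0.3, 0.6, -0.0]
width: 0.0943
finger_force: 0.0
```

drive_tool:
  deltas: "0 0 -0.4 0 0 0.09 94; 0 0 -0.8 0 0 0.18 94; 0 0 -1 0 0 0.27 94; 0 0 -1 0 0 0.36 94; 0 0 -1 0 0 0.45 94"

```text
time: 11.4
tool_pos: [0.6306, 0.0814, 0.2105]
ee_rot: [3.135, 0.008, 2.244]
wrist_force: [0.7, 0.3, 0.8]
width: 0.0937
finger_force: 0.0
```

```bash
python3 - <<'E'
from h import *
p=(.5737,-.0574,-.184);g=W(p,[.11*c3,-.11,.205])[0]
s=snap("scene")
l=finder.landmark_of("scene","cap");print([x["xy"] for x in l],"pred cap",proj(s,[.632,.081,.026]))
m=finder.masks_of("scene","cap");print([x["xy"] for x in m])
print("shelf foot",[atz(ray(s,q),0).round(3) for q in((37,392),(160,300))])
Rg=RT(p[2]+np.pi/2,p[2],0)
print(tool()[:3,3],g,step(g+[0,0,.12],Rg))
E
```

```text
[[241.2, 320.2], [230.5, 418.5], [376.7, 257.7]] pred cap [[240.07273872 319.308026  ]]
[[380.5, 255.5], [232.8, 414.0], [239.8, 320.7], [324.1, 327.2]]
shelf foot [array([0.839, 0.441, 0.   ]), array([0.856, 0.112, 0.   ])]
[0.62990353 0.08133978 0.20868161] [ 0.64722874 -0.18297278  0.205     ] (array([-2.168, -1.527, -1.156]), array([0.004, 0.003, 0.551]))
```

drive_tool:
  deltas: "-0.2 -0.15 -0.4 0 0 0.09 94; -0.45 -0.3 -0.8 0 0 0.18 94; -0.7 -0.5 -1 0 0 0.27 94; -0.85 -0.6 -1 0 0 0.36 94; -0.85 -0.6 -1 0 0 0.45 94"

```text
time: 12.05
tool_pos: [0.6364, -0.0252, 0.3102]
ee_rot: [3.132, 0.003, 1.537]
wrist_force: [-0.2, 0.3, -0.2]
width: 0.0936
finger_force: 0.0
```

```bash
python3 - <<'E'
from h import *
p=(.5737,-.0574,-.184);g=W(p,[.11*c3,-.11,.205])[0]
Rg=RT(p[2]+np.pi/2,p[2],0)
print(tool()[:3,3],step(g+[0,0,.08],Rg))
E
```

```text
[ 0.63641804 -0.02519911  0.31015887] (array([-1.572,  0.16 ,  0.258]), array([0.006, 0.001, 0.095]))
```

drive_tool:
  deltas: "-0.4 0.04 0 0 0 0.095 60; -0.8 0.08 0 0 0 0.095 60; -0.9 0.1 0 0 0 0.095 60"

```text
time: 12.35
tool_pos: [0.6432, -0.1164, 0.3084]
ee_rot: [3.135, 0.002, 1.392]
wrist_force: [-0.2, 1.0, -0.4]
width: 0.0735
finger_force: 0.0
```

```bash
python3 - <<'E'
from h import *
p=(.5737,-.0574,-.184);g=W(p,[.11*c3,-.11,.205])[0]
Rg=RT(p[2]+np.pi/2,p[2],0)
print(tool()[:3,3],step(g+[0,0,.06],Rg))
s=snap("wrist");print("model grip ends",proj(s,W(p,[(.0953,-.108+d,.205) for d in(-.035,.035)])).round(0).tolist())
im=s["img"].copy()
for u in proj(s,W(p,[(.0953,-.108+d,.205) for d in(-.035,0,.035)])): cv2.circle(im,tuple(int(v) for v in u),4,(255,0,0),1)
cv2.imwrite("pics/w4.png",im[:,:,::-1])
E
```

```text
[ 0.64323731 -0.11635751  0.30841469] (array([-0.648,  0.155,  0.437]), array([0.004, 0.001, 0.004]))
model grip ends [[332.0, 338.0], [333.0, 266.0]]
```

View pics/w4.png

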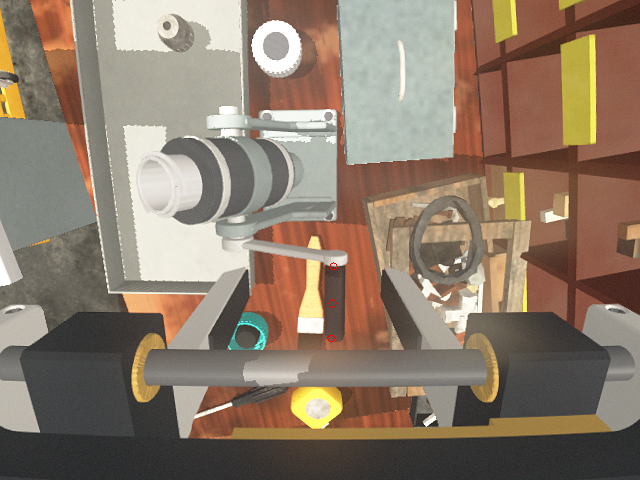

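The wrist view shows the empty bore at (165,187), the cap standing at (277,47) and the lever grip at (336,300), between the fingers' planes. The model is about 3 mm left, so I correct and descend.

drive_tool:
  deltas: "-0.35 0.1 0.2 0 0 0 60; -0.65 0.18 0.4 0 0 0 60; -0.65 0.18 0.5 0 0 0 60"

```text
time: 12.7
tool_pos: [0.6494, -0.1821, 0.2563]
ee_rot: [3.138, 0.001, 1.392]
wrist_force: [-0.5, 0.2, -0.6]
width: 0.0598
finger_force: 0.0
```

drive_tool:
  deltas: "0 0 0.3 0 0 0 60; 0 0 0.5 0 0 0 60; 0 0 0.7 0 0 0 60; 0 0 0.72 0 0 0 40; 0 0 0.72 0 0 0 30"

```text
time: 13.2
tool_pos: [0.6506, -0.1784, 0.1876]
ee_rot: [3.135, 0.0, 1.396]
wrist_force: [-0.4, 0.1, 0.8]
width: 0.0474
finger_force: 0.0
```

drive_tool:
  deltas: "0 0 0 0 0 0 24; 0 0 0 0 0 0 24; 0 0 0 0 0 0 24"

```text
time: 13.5
tool_pos: [0.6512, -0.18, 0.1894]
ee_rot: [3.131, 0.001, 1.394]
wrist_force: [0.8, -0.4, -0.6]
width: 0.0256
finger_force: 0.0
```

```bash
python3 - <<'E'
from h import *
p=(.5737,-.0574,-.184)
T=tool();d=T[:2,3]-np.array(p[:2]);c,sn=np.cos(p[2]),np.sin(p[2]);print("stand coords",c*d[0]+sn*d[1],-sn*d[0]+c*d[1],T[2,3])
o=robot.get_obs();print(o["wrist_force"],o["finger_force"],o["width"],o["joint_positions"])
E
```

```text
stand coords 0.0986619959988242 -0.10629719566262402 0.18940214025729873
[ 0.76609335 -0.43155892 -0.56801401] 0.0 0.025564374063415444 [-3.53809001e-01  3.66301503e-01  1.06807672e+00  6.67281971e-04
  1.69697074e+00 -1.77214852e-01]
```

The grip is caged between the fingers. I drive the lever over the arc in steps.

drive_tool:
  deltas: "0 -0.06 -0.1 0 0 0 24; 0 -0.14 -0.19 0 0 0 24; 0 -0.22 -0.27 0 0 0 24; 0 -0.31 -0.34 0 0 0 24; 0 -0.4 -0.4 0 0 0 24"

```text
time: 14.0
tool_pos: [0.6151, -0.1739, 0.2321]
ee_rot: [3.118, 0.002, 1.394]
wrist_force: [10.5, -0.8, 4.1]
width: 0.0241
finger_force: 5.1
```

drive_tool:
  deltas: "0 -0.1 -0.05 0 0 0 24; 0 -0.21 -0.09 0 0 0 24; 0 -0.32 -0.12 0 0 0 24; 0 -0.44 -0.14 0 0 0 24; 0 -0.55 -0.15 0 0 0 24"

```text
time: 14.5
tool_pos: [0.5601, -0.1642, 0.2481]
ee_rot: [3.118, 0.003, 1.394]
wrist_force: [5.7, -1.4, 4.9]
width: 0.0239
finger_force: 3.3
```

```bash
cat >> h.py <<'E'
P=(.5737,-.0574,-.184)
def lev():
    o=robot.get_obs();T=tool(o);d=T[:2,3]-np.array(P[:2]);c,sn=np.cos(P[2]),np.sin(P[2])
    x,y,z=c*d[0]+sn*d[1],-sn*d[0]+c*d[1],T[2,3]+.019
    print("t",o["time"],"grip",np.round([x,y,z],4),"r",np.hypot(x,z-.15),"ang",np.degrees(np.arctan2(x,z-.15)),np.round(o["wrist_force"],1),o["finger_force"],o["width"])
E
python3 - <<'E'
from h import *
lev();s=snap("wrist");l=finder.landmark_of("wrist","lever_grip");print(l[:1],"where pads",proj(s,(tool()@[0,0,-.019,1])[:3]))
E
```

```text
t 14.5 grip [ 0.0061 -0.1074  0.2671] r 0.11730694627126922 ang 2.9883837341743136 [ 5.7 -1.4  4.9] 3.2729586213827133 0.02389329137659675
[{'xy': [321.2, 288.2], 'confidence': 0.56}] where pads [[312.22960386 294.35627487]]
```

drive_tool:
  deltas: "0 -0.12 0.02 0 0 0 24; 0 -0.23 0.06 0 0 0 24; 0 -0.34 0.1 0 0 0 24; 0 -0.45 0.14 0 0 0 24; 0 -0.55 0.19 0 0 0 24"

```text
time: 15.1
tool_pos: [0.5041, -0.1539, 0.2247]
ee_rot: [3.128, 0.002, 1.394]
wrist_force: [4.3, -0.6, 3.1]
width: 0.0242
finger_force: 2.3
```

drive_tool:
  deltas: "0 -0.1 0.06 0 0 0 24; 0 -0.19 0.14 0 0 0 24; 0 -0.27 0.22 0 0 0 24; 0 -0.35 0.31 0 0 0 24; 0 -0.43 0.4 0 0 0 24"

```text
time: 15.6
tool_pos: [0.4625, -0.1466, 0.1838]
ee_rot: [3.127, 0.002, 1.394]
wrist_force: [7.8, -1.7, 1.8]
width: 0.024
finger_force: 4.0
```

```bash
python3 - <<'E'
from h import *
lev()
E
```

```text
t 15.6 grip [-0.093  -0.108   0.2028] r 0.10695058008503934 ang -60.393541612759144 [ 7.8 -1.7  1.8] 3.981519341468811 0.023986775517227304
```

drive_tool:
  deltas: "0 -0.03 0.04 0 0 0 24; 0 -0.06 0.06 0 0 0 24; 0 -0.06 0.06 0 0 0 24; 0 -0.06 0.06 0 0 0 24; 0 -0.06 0.06 0 0 0 24"

```text
time: 16.1
tool_pos: [0.4599, -0.1461, 0.1792]
ee_rot: [3.12, 0.002, 1.394]
wrist_force: [12.2, -1.7, 1.5]
width: 0.0244
finger_force: 6.1
```

```bash
python3 - <<'E'
from h import *
lev();s=snap("side");cv2.imwrite("pics/s5.png",cv2.resize(s["img"][180:400,200:440],(640,587))[:,:,::-1])
print([(n,[(np.round(x["xy"]).tolist(),round(x["confidence"],2)) for x in finder.look_for("side",n)]) for n in("pin_0","chuck")])
E
```

```text
t 16.1 grip [-0.0956 -0.108   0.1982] r 0.10708094795867085 ang -63.26651194070228 [12.2 -1.7  1.5] 6.138398051261902 0.024367045781277116
[('pin_0', [([324.0, 301.0], 0.47), ([337.0, 232.0], 0.16)]), ('chuck', [([296.0, 339.0], 0.7)])]
```

View pics/s5.png

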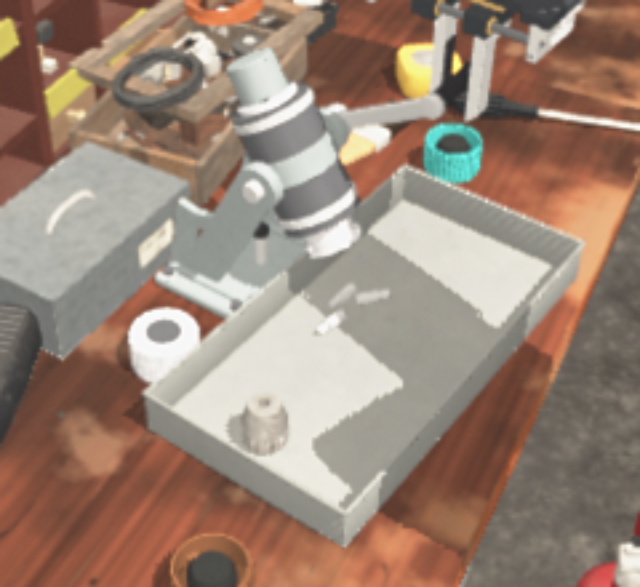

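All three pins lie in the tray (crop (342,295), (372,297), (327,323)) and the bore is tipped fully. Now I swing back.

drive_tool:
  deltas: "0 0.1 -0.16 0 0 0 24; 0 0.17 -0.25 0 0 0 24; 0 0.25 -0.33 0 0 0 24; 0 0.34 -0.41 0 0 0 24; 0 0.44 -0.47 0 0 0 24"

```text
time: 16.75
tool_pos: [0.4884, -0.1506, 0.2251]
ee_rot: [-3.126, 0.0, 1.393]
wrist_force: [-26.9, 5.9, 21.1]
width: 0.0245
finger_force: 14.1
```

drive_tool:
  deltas: "0 0.1 -0.05 0 0 0 24; 0 0.21 -0.09 0 0 0 24; 0 0.32 -0.12 0 0 0 24; 0 0.44 -0.14 0 0 0 24; 0 0.55 -0.15 0 0 0 24"

```text
time: 17.25
tool_pos: [0.5497, -0.1622, 0.2402]
ee_rot: [3.139, 0.001, 1.393]
wrist_force: [-5.6, -0.7, 4.5]
width: 0.0241
finger_force: 2.5
```

```bash
python3 - <<'E'
from h import *
lev()
E
```

```text
t 17.25 grip [-0.0044 -0.1074  0.2592] r 0.10924749920440564 ang -2.3105578650752996 [-5.6 -0.7  4.5] 2.487928569316864 0.02405152825624982
```

drive_tool:
  deltas: "0 0.14 0 0 0 0 24; 0 0.26 0.02 0 0 0 24; 0 0.38 0.06 0 0 0 24; 0 0.49 0.1 0 0 0 24; 0 0.6 0.14 0 0 0 24"

```text
time: 17.75
tool_pos: [0.6113, -0.1728, 0.2246]
ee_rot: [3.136, 0.001, 1.394]
wrist_force: [-4.7, 1.3, 1.1]
width: 0.0244
finger_force: 2.3
```

drive_tool:
  deltas: "0 0.1 0.06 0 0 0 24; 0 0.19 0.14 0 0 0 24; 0 0.27 0.22 0 0 0 24; 0 0.35 0.31 0 0 0 24; 0 0.43 0.4 0 0 0 24"

```text
time: 18.25
tool_pos: [0.6532, -0.1802, 0.1844]
ee_rot: [3.137, 0.0, 1.394]
wrist_force: [-7.3, 1.6, 0.1]
width: 0.0239
finger_force: 3.8
```

```bash
python3 - <<'E'
from h import *
lev()
E
```

```text
t 18.25 grip [ 0.1007 -0.1062  0.2034] r 0.11396493194316136 ang 62.03732713197517 [-7.3  1.6  0.1] 3.812539726495743 0.023878115935315147
```

drive_tool:
  deltas: "0 0.03 0.02 0 0 0 24; 0 0.06 0.04 0 0 0 24; 0 0.08 0.05 0 0 0 24; 0 0.08 0.05 0 0 0 24"

```text
time: 18.65
tool_pos: [0.6536, -0.1804, 0.1815]
ee_rot: [-3.13, 0.0, 1.393]
wrist_force: [-25.6, 5.4, 12.4]
width: 0.0244
finger_force: 13.1
```

```bash
python3 - <<'E'
from h import *
lev()
E
```

```text
t 18.65 grip [ 0.1011 -0.1063  0.2005] r 0.11298845686434879 ang 63.44223080849341 [-25.6   5.4  12.4] 13.1291663646698 0.02442247036669507
```

The barrel is hard on its rest stop (25 N with no motion). I back off, open, and go for the cap.

drive_tool:
  deltas: "0 -0.1 -0.07 0 0 0 60; 0 -0.1 -0.07 0 0 0 60; 0 -0.1 -0.07 0 0 0 60; 0 -0.1 -0.07 0 0 0 60"

```text
time: 19.05
tool_pos: [0.6524, -0.1802, 0.1871]
ee_rot: [3.133, 0.001, 1.394]
wrist_force: [-0.4, 0.8, 0.6]
width: 0.0533
finger_force: 0.0
```

drive_tool:
  deltas: "0 0 -0.3 0 0 0 60; 0 0 -0.7 0 0 0 60; 0 0 -1 0 0 0 60"

```text
time: 19.35
tool_pos: [0.6517, -0.18, 0.2893]
ee_rot: [3.132, 0.001, 1.394]
wrist_force: [0.5, 0.3, 1.0]
width: 0.0602
finger_force: 0.0
```

drive_tool:
  deltas: "0.2 0 -0.25 0 0 -0.09 94; 0.4 0 -0.25 0 0 -0.18 94; 0.7 0 -0.25 0 0 -0.27 94; 0.9 0 -0.25 0 0 -0.36 94; 0.9 0 -0.25 0 0 -0.45 94"

```text
time: 19.85
tool_pos: [0.6677, -0.0882, 0.3121]
ee_rot: [3.135, 0.005, 2.111]
wrist_force: [0.4, 0.6, -0.4]
width: 0.0932
finger_force: 0.0
```

```bash
python3 - <<'E'
from h import *
lev();s=snap("scene");obs=[]
l=finder.landmark_of("scene","mouth");print("mouth",[x["xy"] for x in l[:2]],"model",proj(s,W(P,PTS["mouth"])))
s2=snap("side");l=finder.landmark_of("side","cap");print([x["xy"] for x in l],"pred cap",proj(s2,[.632,.081,.026]))
print(step([.632,.081,.25],RT(P[2]+np.pi,P[2],0)))
E
```

```text
t 19.85 grip [ 0.0981 -0.0131  0.3311] r 0.20595216376077488 ang 28.442656418698917 [ 0.4  0.6 -0.4] 0.0 0.09316584517154916
mouth [[314.5, 225.2]] model [[312.50845944 223.5401873 ]]
[[367.6, 236.5], [281.3, 397.8], [258.5, 307.6]] pred cap [[260.78602946 307.22878675]]
(array([1.669, 0.562, 0.615]), array([ 0.002,  0.005, -0.547]))
```

drive_tool:
  deltas: "0.2 0.05 0 0 0 -0.09 94; 0.4 0.1 0 0 0 -0.18 94; 0.7 0.2 0 0 0 -0.27 94; 1 0.35 0 0 0 -0.36 94; 1 0.35 0 0 0 -0.45 94"

```text
time: 20.55
tool_pos: [0.646, 0.016, 0.3128]
ee_rot: [3.139, 0.008, 2.815]
wrist_force: [0.8, -0.5, -0.3]
width: 0.0942
finger_force: 0.0
```

```bash
python3 - <<'E'
from h import *
print(tool()[:3,3],step([.632,.081,.12],RT(P[2]+np.pi,P[2],0)))
E
```

```text
[0.64599145 0.01603401 0.31280038] (array([0.357, 0.566, 1.926]), array([ 0.001,  0.005, -0.091]))
```

drive_tool:
  deltas: "0.18 0.3 0.3 0 0 -0.09 94; 0.36 0.57 0.6 0 0.005 -0.09 94; 0.36 0.57 1 0 0.005 -0.09 94"

```text
time: 20.85
tool_pos: [0.632, 0.0813, 0.2133]
ee_rot: [3.139, 0.004, 2.95]
wrist_force: [-0.2, -0.1, 1.1]
width: 0.0936
finger_force: 0.0
```

drive_tool:
  deltas: "0 0 0.4 0 0 0 94; 0 0 0.8 0 0 0 94; 0 0 0.95 0 0 0 94"

```text
time: 21.15
tool_pos: [0.6289, 0.0775, 0.1115]
ee_rot: [-3.139, -0.008, 2.946]
wrist_force: [0.4, 0.1, -1.2]
width: 0.094
finger_force: 0.0
```

```bash
python3 - <<'E'
from h import *
print(tool()[:3,3],step([.632,.081,.010],RT(P[2]+np.pi,P[2],0)))
s=snap("wrist");g=cv2.cvtColor(s["img"],cv2.COLOR_RGB2GRAY)
l=finder.landmark_of("wrist","cap");print([(x["xy"],x["confidence"]) for x in l],"pred",proj(s,[.632,.081,.026]))
m=finder.masks_of("wrist","cap");print([(x["xy"],cv2.minEnclosingCircle(np.argwhere(x["region"])[:,::-1].astype(np.float32))) for x in m[:2]])
E
```

```text
[0.62890383 0.07750161 0.11154471] (array([-0.032,  0.043,  1.015]), array([-0.001, -0.005, -0.007]))
[([319.5, 249.4], 0.61)] pred [[321.13990473 246.27704084]]
[([319.0, 243.5], ((319.1025695800781, 245.92874145507812), 39.14441680908203)), ([530.0, 15.5], ((540.0, 4.386363506317139), 50.19213104248047))]
```

drive_tool:
  deltas: "-0.01 0.02 0.4 0 0 0 94; -0.02 0.03 0.7 0 0 0 94; -0.02 0.03 0.9 0 0 0 94; -0.02 0.03 1 0 0 0 94; -0.02 0.03 1 0 0 0 94"

```text
time: 21.8
tool_pos: [0.6349, 0.0805, 0.018]
ee_rot: [3.141, 0.001, 2.948]
wrist_force: [-0.1, 0.1, 0.1]
width: 0.094
finger_force: 0.0
```

drive_tool:
  deltas: "0 0 0 0 0 0 70; 0 0 0 0 0 0 50; 0 0 0 0 0 0 50; 0 0 0 0 0 0 50; 0 0 0 0 0 0 50"

```text
time: 22.3
tool_pos: [0.6345, 0.0806, 0.0179]
ee_rot: [-3.141, 0.001, 2.949]
wrist_force: [-0.7, 0.1, 1.8]
width: 0.0593
finger_force: 30.0
```

drive_tool:
  deltas: "0 0 0 0 0 0 50; 0 0 0 0 0 0 50"

```text
time: 22.5
tool_pos: [0.6344, 0.0806, 0.0178]
ee_rot: [-3.141, 0.001, 2.949]
wrist_force: [-1.1, 0.4, 3.7]
width: 0.0598
finger_force: 30.0
```

The grasp is 8 mm high, so I open, lower and regrip.

drive_tool:
  deltas: "0 0 0 0 0 0 75; 0 0 0 0 0 0 75; 0 0 0.04 0 0 0 75; 0 0 0.08 0 0 0 75; 0 0 0.08 0 0 0 75"

```text
time: 23.0
tool_pos: [0.6332, 0.0807, 0.0077]
ee_rot: [-3.141, -0.003, 2.949]
wrist_force: [-0.5, 0.6, 0.1]
width: 0.0748
finger_force: 0.0
```

drive_tool:
  deltas: "0 0 0 0 0 0 50; 0 0 0 0 0 0 50; 0 0 0 0 0 0 50; 0 0 0 0 0 0 50"

```text
time: 23.4
tool_pos: [0.6342, 0.0807, 0.0092]
ee_rot: [-3.141, 0.0, 2.949]
wrist_force: [-0.5, -0.0, -1.0]
width: 0.06
finger_force: 30.0
```

drive_tool:
  deltas: "0 0 -0.05 0 0 0 50; 0 0 -0.4 0 0 0 50; 0 0 -0.8 0 0 0 50; 0 0 -1 0 0 0 50; 0 0 -1 0 0 0 50"

```text
time: 23.9
tool_pos: [0.6368, 0.0808, 0.1145]
ee_rot: [3.14, 0.009, 2.949]
wrist_force: [0.1, -0.1, -0.9]
width: 0.0598
finger_force: 30.0
```

drive_tool:
  deltas: "0 0 -0.3 0 0 -0.09 50; 0 0 -0.7 0 0 -0.18 50; 0 0 -1 0 0 -0.27 50; 0 0 -1 0 0 -0.34 50; 0 0 -1 0 0 -0.34 50"

```text
time: 24.4
tool_pos: [0.634, 0.0807, 0.2086]
ee_rot: [3.142, -0.001, -2.8]
wrist_force: [-0.4, -0.7, -2.4]
width: 0.06
finger_force: 30.0
```

```bash
cat >> h.py <<'E'
N=W((0,0,P[2]),[-s3,0,c3])[0]; M=W(P,PTS["mouth"])[0]
E
python3 - <<'E'
from h import *
o=robot.get_obs();print(o["tool_pos"],o["width"],o["finger_force"],o["joint_positions"])
print(step(M+.08*N,RT(3.5,P[2])))
E
```

```text
[0.63404076 0.08071229 0.20858612] 0.05995291211254946 29.99856007285416 [ 3.80172430e-02  2.88114757e-01  1.13070157e+00 -1.29009889e-04
  1.72339042e+00 -1.87403868e+00]
(array([ 1.758, -0.678, -0.868]), array([ 0.17 , -0.287, -0.011]))
```

drive_tool:
  deltas: "0.1 -0.05 -0.4 0.04 -0.07 0 50; 0.3 -0.1 -0.8 0.085 -0.145 0 50; 0.6 -0.2 -1 0.13 -0.22 0 50; 0.9 -0.35 -1 0.17 -0.287 -0.011 50; 0.9 -0.35 -1 0.17 -0.287 -0.011 50"

```text
time: 24.9
tool_pos: [0.5507, 0.0167, 0.2991]
ee_rot: [-2.858, 0.43, -2.723]
wrist_force: [0.2, 0.5, -3.1]
width: 0.06
finger_force: 30.0
```

```bash
python3 - <<'E'
from h import *
print(tool()[:3,3],step(M+.06*N,RT(3.5,P[2])))
E
```

```text
[0.55070574 0.01669532 0.2990941 ] (array([ 0.724, -0.366,  0.   ]), array([ 0.002, -0.009, -0.001]))
```

drive_tool:
  deltas: "0.36 -0.18 0 0 0 0 50; 0.72 -0.37 0 0 -0.009 0 50; 0.72 -0.37 0 0 -0.009 0 50; 0.72 -0.37 0 0 -0.009 0 50"

```text
time: 25.3
tool_pos: [0.5118, -0.044, 0.2855]
ee_rot: [-2.853, 0.453, -2.717]
wrist_force: [1.1, -0.1, -1.6]
width: 0.0599
finger_force: 30.0
```

```bash
python3 - <<'E'
from h import *
o=robot.get_obs();print(o["joint_positions"][5],step(M+.06*N,RT(3.5,P[2])))
# cap seen vs. predicted, mouth seen vs. predicted
C=(tool()@[0,0,-.0168,1])[:3]
for c in("scene","side"):
    s=snap(c)
    print(c,"mouth",[np.round(x["xy"],1) for x in finder.landmark_of(c,"mouth")[:2]],proj(s,M).round(1),"cap",[np.round(x["xy"],1) for x in finder.landmark_of(c,"cap")[:3]],proj(s,C).round(1))
    cv2.imwrite(f"pics/{c}6.png",cv2.resize(s["img"][150:300,240:400],(640,600))[:,:,::-1])
E
```

```text
-2.137959621767565 (array([0.12 , 0.051, 0.009]), array([ 0.001,  0.007, -0.002]))
scene mouth [array([312.1, 224.5])] [[312.5 223.5]] cap [array([235.1, 417.8]), array([379. , 259.5]), array([320.4, 195.8])] [[321.2 194.6]]
side mouth [array([328.2, 218. ])] [[325.9 217.5]] cap [array([367. , 238.2]), array([280.9, 398.3]), array([335.2, 194.1])] [[337.  192.6]]
```

drive_tool:
  deltas: "0.12 0.05 0 0 0 0 50; 0.12 0.05 0 0 0 0 50; 0.12 0.05 0 0 0 0 50"

```text
time: 25.9
tool_pos: [0.5015, -0.0428, 0.2816]
ee_rot: [-2.849, 0.456, -2.711]
wrist_force: [-0.3, 0.8, -1.3]
width: 0.0594
finger_force: 30.0
```

```bash
python3 - <<'E'
from h import *
print(step(M+.06*N,RT(3.5,P[2])))
E
```

```text
(array([0.024, 0.001, 0.028]), array([-0.   ,  0.009,  0.001]))
```

drive_tool:
  deltas: "0.02 0 0.2 0 0.009 0 50; 0.025 0 0.4 0 0.009 0 50; 0.025 0 0.45 0 0.009 0 50; 0.025 0 0.45 0 0.009 0 50"

```text
time: 26.3
tool_pos: [0.5217, -0.0479, 0.2405]
ee_rot: [-2.853, 0.441, -2.717]
wrist_force: [-0.2, -0.4, -1.5]
width: 0.0604
finger_force: 30.0
```

```bash
python3 - <<'E'
from h import *
print(robot.get_obs()["wrist_force"],step(M-.0068*N,RT(3.5,P[2])))
C=(tool()@[0,0,-.0168,1])[:3];print("cap over mouth",(C-M)@N)
E
```

```text
[-0.1925522  -0.3969213  -1.48872267] (array([-0.006, -0.001,  0.236]), array([ 0.001, -0.001,  0.001]))
cap over mouth 0.03362292787799617
```

Aligned to within 1 mm. I insert gently.

drive_tool:
  deltas: "0 0 0.04 0 0 0 50; 0 0 0.08 0 0 0 50; 0 0 0.12 0 0 0 50; 0 0 0.16 0 0 0 50; 0 0 0.16 0 0 0 50"

```text
time: 26.8
tool_pos: [0.53, -0.0495, 0.2278]
ee_rot: [-2.851, 0.443, -2.716]
wrist_force: [1.2, -0.8, -1.1]
width: 0.0595
finger_force: 30.0
```

drive_tool:
  deltas: "0 0 0.03 0 0 0 50; 0 0 0.06 0 0 0 50; 0 0 0.08 0 0 0 50; 0 0 0.08 0 0 0 50"

```text
time: 27.2
tool_pos: [0.534, -0.0504, 0.2211]
ee_rot: [-2.85, 0.444, -2.716]
wrist_force: [2.5, 0.5, -1.3]
width: 0.0598
finger_force: 30.0
```

```bash
python3 - <<'E'
from h import *
o=robot.get_obs();print(o["wrist_force"],o["wrist_force"]@N,o["wrist_torque"],step(M-.0168*N,RT(3.5,P[2])))
E
```

```text
[ 2.54938874  0.50712116 -1.3044372 ] -2.336460572788915 [ 0.07589298 -0.29572852  0.0681435 ] (array([0.004, 0.007, 0.105]), array([-0.001,  0.001,  0.001]))
```

drive_tool:
  deltas: "0 0 0.02 0 0 0 50; 0 0 0.04 0 0 0 50; 0 0 0.04 0 0 0 50"

```text
time: 27.5
tool_pos: [0.5356, -0.0506, 0.2185]
ee_rot: [-2.85, 0.443, -2.716]
wrist_force: [-1.8, 0.7, 4.7]
width: 0.06
finger_force: 30.0
```

```bash
cat >> h.py <<'E'
def scr():
    o=robot.get_obs();T=tool(o);C=T[:3,3]+.0168*-T[:3,2];d=C-M
    print("t",o["time"],"h",round(d@N*1e3,1),"lat",np.round((d-(d@N)*N)*1e3,1),"Fn",round(o["wrist_force"]@N,1),np.round(o["wrist_force"],1),"Tn",round(np.array(o["wrist_torque"])@N,2),"q6",round(o["joint_positions"][5],2),o["width"],o["finger_force"])
E
python3 -c "
from h import *
scr()"
```

```text
t 27.5 h 7.5 lat [ 0.6 -0.4  0.4] Fn 5.0 [-1.8  0.7  4.7] Tn -0.09 q6 -2.14 0.05996260933130682 30.00130081549287
```

The cap sits on the thread (5 N at 7.5 mm). I screw in clockwise.

drive_tool:
  deltas: "0 0 0.005 0 0 0.09 50; 0 0 0.01 0 0 0.18 50; 0 0 0.015 0 0 0.27 50; 0 0 0.02 0 0 0.36 50; 0 0 0.025 0 0 0.45 50"

```text
time: 28.0
tool_pos: [0.5368, -0.0509, 0.2169]
ee_rot: [3.045, 0.518, 2.763]
wrist_force: [-3.2, 1.9, 6.2]
width: 0.0598
finger_force: 30.0
```

```bash
python3 -c "
from h import *
scr()"
```

```text
t 28.0 h 5.5 lat [ 0.8 -0.5  0.5] Fn 7.1 [-3.2  1.9  6.2] Tn 0.13 q6 -1.43 0.05977750608518004 29.994732127524912
```

drive_tool:
  deltas: "0 0 0.005 0 0 0.09 50; 0 0 0.01 0 0 0.18 50; 0 0 0.015 0 0 0.27 50; 0 0 0.02 0 0 0.36 50; 0 0 0.022 0 0 0.45 50"

```text
time: 28.5
tool_pos: [0.538, -0.0512, 0.2149]
ee_rot: [2.723, 0.328, 2.012]
wrist_force: [-2.2, 1.3, 3.1]
width: 0.0595
finger_force: 30.0
```

```bash
python3 -c "
from h import *
scr()"
```

```text
t 28.5 h 3.1 lat [ 0.8 -0.6  0.5] Fn 3.9 [-2.2  1.3  3.1] Tn 0.08 q6 -0.72 0.05949039314949199 29.99390533659607
```

drive_tool:
  deltas: "0 0 0.005 0 0 0.09 50; 0 0 0.01 0 0 0.18 50; 0 0 0.015 0 0 0.27 50; 0 0 0.02 0 0 0.36 50; 0 0 0.022 0 0 0.45 50"

```text
time: 29.0
tool_pos: [0.5383, -0.0527, 0.2108]
ee_rot: [2.619, -0.002, 1.375]
wrist_force: [-2.0, -3.1, 1.5]
width: 0.0597
finger_force: 30.0
```

```bash
python3 -c "
from h import *
scr()"
```

```text
t 29.0 h -0.7 lat [-0.7 -1.7 -0.2] Fn 2.0 [-2.  -3.1  1.5] Tn 0.09 q6 -0.01 0.059741044085197606 29.993479270488024
```

drive_tool:
  deltas: "0 0 0.003 0 0 0.09 50; 0 0 0.006 0 0 0.18 50; 0 0 0.009 0 0 0.27 50; 0 0 0.012 0 0 0.36 50"

```text
time: 29.4
tool_pos: [0.538, -0.052, 0.2103]
ee_rot: [2.692, -0.273, 0.873]
wrist_force: [-7.9, 1.0, 6.6]
width: 0.0596
finger_force: 30.0
```

```bash
python3 -c "
from h import *
scr()"
```

```text
t 29.4 h -1.0 lat [-1.1 -1.  -0.5] Fn 9.7 [-7.9  1.   6.6] Tn 0.25 q6 0.55 0.05960801645605446 29.995239065028727
```

drive_tool:
  deltas: "0 0 0.001 0 0 0.09 50; 0 0 0.002 0 0 0.18 50; 0 0 0.003 0 0 0.27 50; 0 0 0.004 0 0 0.36 50"

```text
time: 29.8
tool_pos: [0.538, -0.0514, 0.2102]
ee_rot: [2.906, -0.469, 0.301]
wrist_force: [-9.5, 2.3, 7.3]
width: 0.0597
finger_force: 30.0
```

```bash
python3 -c "
from h import *
scr()"
```

```text
t 29.8 h -1.0 lat [-1.1 -0.4 -0.6] Fn 11.2 [-9.5  2.3  7.3] Tn 0.26 q6 1.12 0.059698804247005306 29.995044255629182
```

drive_tool:
  deltas: "0 0 0.001 0 0 0.09 50; 0 0 0.002 0 0 0.18 50; 0 0 0.003 0 0 0.27 50; 0 0 0.004 0 0 0.36 50"

```text
time: 30.2
tool_pos: [0.5379, -0.0512, 0.21]
ee_rot: [-3.065, -0.515, -0.341]
wrist_force: [-11.3, 2.0, 8.2]
width: 0.0593
finger_force: 30.0
```

```bash
python3 -c "
from h import *
scr();o=robot.get_obs();print(o['wrist_torque'],o['joint_torque'])"
```

```text
t 30.2 h -1.1 lat [-1.3 -0.2 -0.7] Fn 12.8 [-11.3   2.    8.2] Tn 0.33 q6 1.68 0.0592607478198772 29.996384591795504
[0.25062307 1.37956812 0.38175884] [ -0.91410348 -13.20229232 -30.91602087   0.13337713  -4.23164114
  -0.8326881 ]
```

drive_tool:
  deltas: "0 0 0 0 0 0 94; 0 0 0 0 0 0 94; 0 0 0 0 0 0 94; 0 0 0 0 0 0 94"

```text
time: 30.6
tool_pos: [0.5397, -0.0515, 0.209]
ee_rot: [-3.067, -0.518, -0.336]
wrist_force: [0.3, -0.2, 0.6]
width: 0.0887
finger_force: 0.0
```

drive_tool:
  deltas: "0 0 -0.2 0 0 0 94; 0 0 -0.6 0 0 0 94; 0 0 -1 0 0 0 94; 0 0 -1 0 0 0 94"

```text
time: 31.0
tool_pos: [0.4917, -0.0425, 0.3042]
ee_rot: [-3.064, -0.532, -0.337]
wrist_force: [-0.4, 0.6, 1.0]
width: 0.094
finger_force: 0.0
```

drive_tool:
  deltas: "0 0 -0.3 0 0 0 94; 0 0 -0.7 0 0 0 94; 0 0 -1 0 0 0 94; 0 0 -1 0 0 0 94"

```text
time: 31.4
tool_pos: [0.4418, -0.0332, 0.3883]
ee_rot: [-3.065, -0.528, -0.337]
wrist_force: [0.1, 0.2, 0.9]
width: 0.0939
finger_force: 0.0
```

```bash
python3 - <<'E'
from h import *
o=robot.get_obs();print(o["time"],o["tool_pos"])
for c,(x0,x1,y0,y1) in(("scene",(285,335,200,272)),("side",(295,348,195,265))):
    s=snap(c);a=cv2.imread(f"pics/{c}0.png");b=s["img"][:,:,::-1].copy();cv2.imwrite(f"pics/{c}9.png",b)
    ga,gb=[cv2.cvtColor(i,cv2.COLOR_BGR2GRAY) for i in(a,b)]
    d=np.abs(ga.astype(int)-gb);print(c,"whole barrel+cap diff mean",d[y0:y1,x0:x1].mean(),"max",d[y0:y1,x0:x1].max())
    cu=proj(s,M+.005*N)[0].astype(int);k=18
    up=lambda g,r:cv2.resize(g[cu[1]-r:cu[1]+r,cu[0]-r:cu[0]+r],None,fx=8,fy=8,interpolation=cv2.INTER_CUBIC)
    res=cv2.matchTemplate(up(gb,24),up(ga,16),cv2.TM_CCOEFF_NORMED);_,v,_,l=cv2.minMaxLoc(res);print(" cap shift px",(np.array(l)-64)/8,v,"10mm along N =",(proj(s,M+.01*N)-proj(s,M)).round(1))
    print([(np.round(x["xy"],1),x["confidence"]) for x in finder.look_for(c,"pin_0")])
for_=np.hstack([cv2.resize(cv2.imread(f"pics/scene{i}.png")[185:285,270:350],(400,500),interpolation=cv2.INTER_CUBIC) for i in(0,9)]);cv2.imwrite("pics/cmp.png",for_)
E
```

```text
31.4 [ 0.44183697 -0.0331811   0.3882868 ]
scene whole barrel+cap diff mean 14.599722222222223 max 85
 cap shift px [0.125 0.25 ] 0.8196809887886047 10mm along N = [[ 1.7 -3. ]]
[(array([309.4, 318.8]), 0.63), (array([332.4, 311.1]), 0.55)]
side whole barrel+cap diff mean 14.1366576819407 max 90
 cap shift px [0.   0.25] 0.9160451889038086 10mm along N = [[ 2.  -2.6]]
[(array([325.5, 298.8]), 0.6), (array([328.2, 289.9]), 0.45), (array([336.9, 290.4]), 0.44)]
```

View pics/cmp.png

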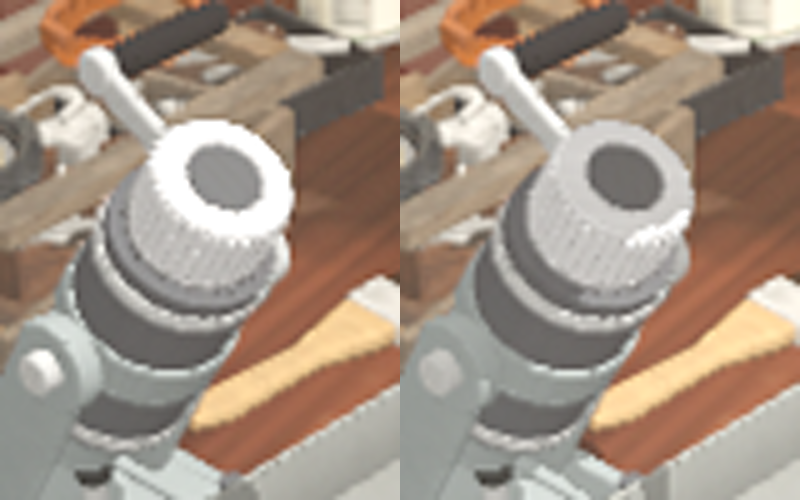

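The two pictures (left at the start, right now) show the cap at the same height on the neck and the lever at rest. The measured shift is within 0.3 px (under 1 mm), and turning past the seat gave no further travel. Handing in.

```bash
python3 -c "
from bench import robot
print(robot.close_job())"
```

```text
the job is handed in; nothing more can be done
None
```

I handed the job in at about 31 s. The cap was unscrewed, all three pins showed in the tray, the barrel is back on its rest stop, and the cap looks fully home (picture shift under 1 mm); the judge returned no verdict.

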